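# Kit up two clutch pencils for the press

## Task

Make up the kits for two clutch pencils from the stock laid out on the table. The pocket pencil goes in the blue tray: the green barrel half in the long bay, and the silver lead sleeve and the red clip cap in the square bays, one to a bay; the desk pencil, which has no clip, goes in the grey tray: the orange barrel half in the long bay and the brass lead sleeve in either square bay. Lay every part flat on the floor of its bay, and leave the black sleeve, the jar and the tweezer block where they are.

Things in the scene. Friction and masses are not known exactly. Their poses are not given: they have to be found in the camera images.
- barrel_green_mid (a point): Green plastic pencil barrel half, lying on a flat: hexagon 18 mm across flats (21 over the level corners, the width to grip from above), 60 long; 14 mm tapered nose at +x, 10 mm threaded round spigot at -x, 84 in all; black rings near the nose. The point is the middle of the hexagon length, on the axis, 9 mm above what it lies on; x along the barrel, z up. 15 to 31 g. For the blue tray
- barrel_orange_mid (a point): Orange plastic pencil barrel half, lying on a flat: hexagon 18 mm across flats (21 over the level corners, the width to grip from above), 60 long; 14 mm tapered nose at +x, 10 mm threaded round spigot at -x, 84 in all; black rings near the nose. The point is the middle of the hexagon length, on the axis, 9 mm above what it lies on; x along the barrel, z up. 15 to 31 g. For the grey tray
- sleeve_silver_mid (a point): Brushed silver lead sleeve, lying: round tube 12 mm in diameter, 34 mm of it bare in the middle (grip there), a hexagonal collar 14 mm across flats, 9 mm long, at each end; 50 mm long in all. The point is its centre, 7 mm above what it lies on; x along the tube (ends alike), z up. 20 to 39 g. For the blue tray
- sleeve_brass_mid (a point): Yellow brass lead sleeve, lying: round tube 12 mm in diameter, 34 mm of it bare in the middle (grip there), a hexagonal collar 14 mm across flats, 9 mm long, at each end; 50 mm long in all. The point is its centre, 7 mm above what it lies on; x along the tube (ends alike), z up. 20 to 39 g. For the grey tray
- sleeve_black_mid (a point): Black lead sleeve, lying: round tube 12 mm in diameter, 34 mm of it bare in the middle (grip there), a hexagonal collar 14 mm across flats, 9 mm long, at each end; 50 mm long in all. The point is its centre, 7 mm above what it lies on; x along the tube (ends alike), z up. 20 to 39 g. Not wanted: stays in the stock
- clip_cap_mid (a point): Red plastic clip cap, lying on a flat: hexagon 18 mm across flats (21 over the level corners, the width to grip from above), 36 long, 6 mm round push button at -x; narrow steel pocket clip along the top, to 22.5 mm high. The point is the middle of the hexagon length, on the axis, 9 mm above what it lies on; x along the cap, z up. 10 to 20 g. For the blue tray
- tray_blue: Blue kit tray, fixed, 160 x 160 mm, floor 3 mm thick, rim 10 high. Origin: middle of its underside, z up. A rib (3 thick, top 8 mm above the table) along y through the middle: on its -x side one long bay, 75 (x) by 154 (y), middle at x -39, y 0; on its +x side a like rib along x parts two square bays, 75 x 75, middles at x +39, y +39 and -39. For the green pencil's kit.
- tray_grey: Grey kit tray, fixed, 160 x 160 mm, floor 3 mm thick, rim 10 high. Origin: middle of its underside, z up. A rib (3 thick, top 8 mm above the table) along y through the middle: on its -x side one long bay, 75 (x) by 154 (y), middle at x -39, y 0; on its +x side a like rib along x parts two square bays, 75 x 75, middles at x +39, y +39 and -39. For the orange pencil's kit; one square bay stays empty.
- jar_mid (a point): Glass jar with a cork bottom and spare leads sticking out of it, 66 mm in diameter, 62 mm high, the leads reaching 75 mm. The point is its middle, 31 mm above the table. Bystander, to be left where it stands.
- tweezer_block_mid (a point): Steel tweezer block, 45 (x) x 80 (y) x 32 mm, with two tweezers standing in it that reach 107 mm above the table. The point is the middle of the block, 16 mm above the table. Bystander, to be left where it stands.

How it is judged:
At the end, for the whole second after the job is handed in: Green barrel half, silver sleeve, red cap flat in the blue tray, orange barrel half and brass sleeve in the grey one, barrels in the long bays, the rest one to a square bay: point within 30 mm of bay middle (58 along long bay), raised under 2 mm (cap 6). Black sleeve moved under 30 mm. At rest (x of barrel_green_mid in the frame of tray_blue between -0.06925 and -0.00925 m and y of barrel_green_mid in the frame of tray_blue between -0.058 and 0.058 m and z of barrel_green_mid in the frame of tray_blue between 0.004 and 0.0138 m and (((x of sleeve_silver_mid in the frame of tray_blue between 0.00825 and 0.07025 m and y of sleeve_silver_mid in the frame of tray_blue between 0.00825 and 0.07025 m and z of sleeve_silver_mid in the frame of tray_blue between 0.004 and 0.0118 m) and (x of clip_cap_mid in the frame of tray_blue between 0.00825 and 0.07025 m and y of clip_cap_mid in the frame of tray_blue between -0.07025 and -0.00825 m and z of clip_cap_mid in the frame of tray_blue between 0.004 and 0.018 m)) or ((x of sleeve_silver_mid in the frame of tray_blue between 0.00825 and 0.07025 m and y of sleeve_silver_mid in the frame of tray_blue between -0.07025 and -0.00825 m and z of sleeve_silver_mid in the frame of tray_blue between 0.004 and 0.0118 m) and (x of clip_cap_mid in the frame of tray_blue between 0.00825 and 0.07025 m and y of clip_cap_mid in the frame of tray_blue between 0.00825 and 0.07025 m and z of clip_cap_mid in the frame of tray_blue between 0.004 and 0.018 m))) and x of barrel_orange_mid in the frame of tray_grey between -0.06925 and -0.00925 m and y of barrel_orange_mid in the frame of tray_grey between -0.058 and 0.058 m and z of barrel_orange_mid in the frame of tray_grey between 0.004 and 0.0138 m and ((x of sleeve_brass_mid in the frame of tray_grey between 0.00825 and 0.07025 m and y of sleeve_brass_mid in the frame of tray_grey between 0.00825 and 0.07025 m and z of sleeve_brass_mid in the frame of tray_grey between 0.004 and 0.0118 m) or (x of sleeve_brass_mid in the frame of tray_grey between 0.00825 and 0.07025 m and y of sleeve_brass_mid in the frame of tray_grey between -0.07025 and -0.00825 m and z of sleeve_brass_mid in the frame of tray_grey between 0.004 and 0.0118 m)) and distance of sleeve_black_mid from where it was at the start of the episode below 0.03 m and linear speed of each of barrel_green, barrel_orange, sleeve_silver, sleeve_brass, clip_cap below 0.02 m/s); the robot touches nothing.
It fails at once if the glass jar is pushed more than 20 mm (distance of jar_mid from where it was at the start of the episode above 0.02 m).
It fails at once if the tweezer block is pushed more than 20 mm (distance of tweezer_block_mid from where it was at the start of the episode above 0.02 m).
It also fails if it takes over 128 s, if anything falls off the work surface, if the arm or the gripper's body presses on something with over 40 N, if the wrist force passes 120 N, or if a joint passes its speed limit or range.

## Robot

A 6-joint arm with a two-finger parallel gripper is mounted at the origin on the work surface. World frame = base frame: x ahead of the robot, y to its left, z up, the work surface at z = 0. Lengths are in m, angles in rad, forces in N, time in s.
With the tool pointing down it reaches from about 0.25 to 0.775 m from the base axis. Payload 4 kg.
Tool frame: the origin (TCP) lies on the centre line of the jaws, within the pads' length; the fingertips stand 8 mm ahead of it and the grasp point (between the pads) lies 11 mm behind it; y points along the fingers, x is the direction in which the jaws open and shut, and the axes are right-handed (so a half turn about y gives the same grasp; the last joint's range is limited). The gripper opens to 94 mm and grips with 3 to 60 N. Pads are 16 mm wide; open, the fingers measure 119 mm over their backs; the gripper's body (75 mm by 177 mm) begins 78 mm behind the grasp point.
Start: joints at [-1.255, 0.087, 1.371, -0, 1.684, -0.103], TCP at [0.224, -0.502, 0.214] pointing down, gripper open.
Joint ranges: [-3.1, 3.1], [-0.76, 2.03], [0.27, 2.55], [-1.08, 4.22], [0.17, 2.65], [-2.57, 2.57]. Speed limits (rad/s): [2.79, 2.79, 3.14, 3.14, 3.14, 3.14].

## Interface

Orientations are given as [roll, pitch, yaw] about the fixed x, y, z axes, in that order (R = Rz(yaw) Ry(pitch) Rx(roll)).
In Python, from bench import robot gives the robot as it stands.
- The arm moves only by the tool step_arm, never from a script. Its argument "commands" is a list of rows, each an object with "xyz": the shift along the world's x, y, z in m, a list of three; "twist": the turn, a rotation vector about the world's x, y, z in degrees, a list of three. In form: [{"xyz": [tx, ty, tz], "twist": [ax, ay, az]}, ...]. A call has 1 to 12 rows; each row is the pose to reach, as a shift and turn from the pose commanded when the call began; what a row does not reach only later rows make up. A row lasts 1/12 s, in which the tool goes at most 41.7 mm and 7.16 degrees, less where a joint would pass 70% of its speed; a pose out of reach is approached as far as the arm can. A call with a gripper value outside its range is refused whole. "fingers" is the closure in counts, from 0 (fully open) to 255 (shut), set as the call begins (left out, the last holds). The fingers move at their own pace and stop on an object; the grip force is fixed at half the most. Time passes only in rows, so rows that repeat a pose let the fingers close. It gives the time, the measured TCP pose, the force and the opening at its end, in the units of the state.
- robot.get_obs(): the state, without advancing time (a new reading comes with each control period).
- robot.snapshot(name): name is "scene" or "top"; returns (picture, depth): 400x640x3 uint8, red, green, blue; 400x640 float32, m along the optical axis (not along the pixel's ray), 0 where there is no reading.
- robot.camera_info(name): a dict with "fx", "fy", "cx", "cy" (pixels), "R" (3x3) and "t" (3): a world point X has camera coordinates R X + t. Camera axes: x right, y down, z forward; pixel columns grow to the right and rows downward; lengths in m; the calibration is good to about 2 mm. A picture is of the moment at which its call begins. camera_info takes no time and is no camera call.
- robot.close_job(): hands the job in, once; it reports no verdict.
The state is a dict: "time": time; "joint_positions": joint angles; "qvel": joint speeds; "joint_torque": joint torques, N m; "tool_pos": TCP position; "ee_rot": TCP orientation; "wrist_force": force on the tool from outside, world axes, zero at the start; "wrist_torque": the same for the moment, N m; "width": finger opening in m.
Only numpy, scipy, OpenCV 4.12 (cv2) and the standard library are available. Lean on these libraries where they do the work, as an engineer would, in place of code of your own. Each camera call takes 0.05 s, during which the arm holds its last target.

## Working session

There is one attempt and no reset: what is moved stays moved. The work goes in short steps, Python scripts to look and compute and a tool call to move; the robot and the scene stay as the last step left them, time stands still between calls to the robot, and variables do not carry over. Pictures are saved under pics/ and viewed, and the job is handed in when it is done.

Besides the shell and the picture viewer there is one more tool, called after "Call:" as name(argument=value, ...) on one line, values as JSON. step_arm: Moves the arm, as the interface text tells. Its arguments: {"type":"object","properties":{"commands":{"type":"array"},"fingers":{"type":"number"}},"required":["commands"]}

```bash
ls; mkdir -p pics
python3 - <<'E'
from bench import robot
import cv2,numpy as np
for n in ("scene","top"):
    p,d=robot.snapshot(n); cv2.imwrite(f"pics/{n}0.png",p[:,:,::-1]); np.savez(f"{n}0.npz",p=p,d=d)
    print(n,robot.camera_info(n))
print(robot.get_obs())
E
```

```text
pics
scene {'fx': 371.88806814492455, 'fy': 371.88806814492455, 'cx': 314.8536799273967, 'cy': 196.3991999223617, 'R': array([[ 0.26104839,  0.96531398, -0.00476097],
       [ 0.53051893, -0.14758433, -0.83472662],
       [-0.80647592,  0.21537825, -0.55064398]]), 't': array([-0.17051202, -0.26700874,  1.40596631])}
top {'fx': 484.9449936379808, 'fy': 484.9449936379808, 'cx': 327.2707511117848, 'cy': 198.38533749393187, 'R': array([[-0.01624696, -0.99961793,  0.02236144],
       [-0.9973878 ,  0.01462835, -0.07073599],
       [ 0.07038186, -0.02345227, -0.9972444 ]]), 't': array([-0.00120213,  0.61485524,  1.11632922])}
{'time': 0.1, 'joint_positions': array([-1.25506020e+00,  8.79084219e-02,  1.37207464e+00,  5.11655683e-06,
        1.68357538e+00, -1.03114330e-01]), 'qvel': array([ 0.0007587 , -0.0008311 , -0.00300149,  0.00208646, -0.00188956,
       -0.0020612 ]), 'joint_torque': array([ 1.89528953e-03, -3.41253090e+01, -3.03301299e+01,  7.18237599e-02,
        3.03916179e-02, -1.00293169e-04]), 'tool_pos': array([ 0.22353731, -0.50202095,  0.2124207 ]), 'ee_rot': array([-1.57058893,  0.00195482, -1.1519451 ]), 'wrist_force': array([ 0.04916135, -0.13807424, -1.16172869]), 'wrist_torque': array([ 0.030723  ,  0.03828456, -0.00171281]), 'width': 0.09397507398042902}
```

View pics/top0.png

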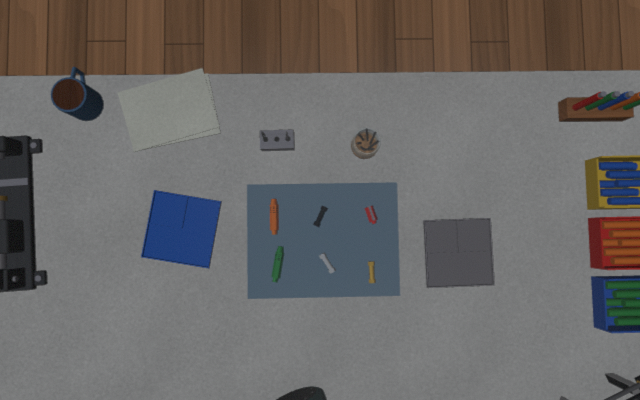

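View pics/scene0.png

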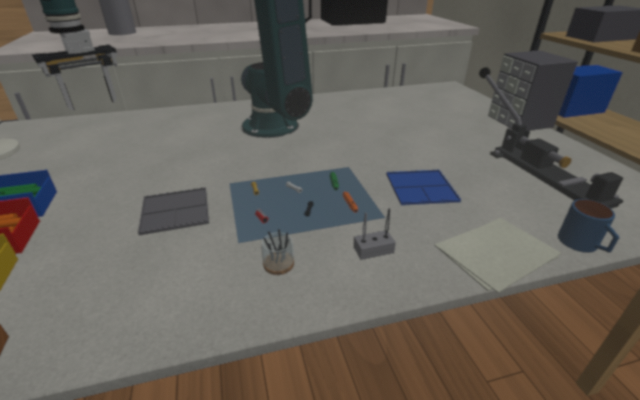

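The top view has the stock mat in the middle. Green is at (278,264), orange (274,216), black (320,216), silver (327,263), red (371,214) and brass (371,271). The blue tray is at (182,229), grey (459,252), the tweezer block (277,140) and the jar (365,144). The scene view shows the same things from the front.

```bash
cat > h.py <<'E'
from bench import robot
import cv2,numpy as np
CI={n:robot.camera_info(n) for n in("scene","top")}
def ray(n,u,v):
    c=CI[n];d=c['R'].T@np.array([(u-c['cx'])/c['fx'],(v-c['cy'])/c['fy'],1.]);return -c['R'].T@c['t'],d/np.linalg.norm(d)
def plane(n,u,v,z):
    o,d=ray(n,u,v);return o+d*(z-o[2])/d[2]
def tri(a,b):
    o1,d1=ray("top",*a);o2,d2=ray("scene",*b)
    s=np.linalg.lstsq(np.stack([d1,-d2],1),o2-o1,rcond=None)[0]
    p,q=o1+s[0]*d1,o2+s[1]*d2;return (p+q)/2,np.linalg.norm(p-q)
def proj(n,X):
    c=CI[n];q=c['R']@np.asarray(X)+c['t'];return q[0]/q[2]*c['fx']+c['cx'],q[1]/q[2]*c['fy']+c['cy']
def masks(p):
    h=cv2.cvtColor(p,cv2.COLOR_RGB2HSV).astype(int);H,S,V=h[...,0],h[...,1],h[...,2]
    return dict(green=(H>50)&(H<80)&(S>130),orange=(H>=6)&(H<=16)&(S>150),brass=(H>17)&(H<30)&(S>120),
      red=((H<6)|(H>172))&(S>130),silver=(S<70)&(V>125),black=(V<50),blue=(H>105)&(H<125)&(S>170))
def blobs(m,roi,amin=15):
    mm=np.zeros(m.shape,np.uint8);x0,y0,x1,y1=roi;mm[y0:y1,x0:x1]=m[y0:y1,x0:x1]
    n,l,s,c=cv2.connectedComponentsWithStats(mm)
    out=[]
    for i in range(1,n):
        if s[i,4]>=amin:
            ys,xs=np.where(l==i);out.append((s[i,4],c[i].round(1),cv2.minAreaRect(np.stack([xs,ys],1).astype(np.float32)),np.stack([xs,ys],1)))
    return sorted(out,key=lambda t:-t[0])
E
python3 - <<'E'
from h import *
for n,roi,c in(("top",(120,170,510,310),(240,175,410,305)),("scene",(130,160,470,245),(225,160,390,245))):
    p=np.load(n+"0.npz")['p'];M=masks(p)
    for k,m in M.items():
        r=roi if k=='blue' else c
        for b in blobs(m,r)[:2]:
            print(n,k,b[0],b[1],[np.round(q,1) for q in b[2]])
    x0,y0,x1,y1=c
    im=np.clip(p[y0:y1,x0:x1].astype(float)*1.5,0,255).astype(np.uint8)
    cv2.imwrite(f"pics/{n}0c.png",cv2.resize(im,None,fx=4.5,fy=4.5,interpolation=cv2.INTER_CUBIC)[:,:,::-1])
E
```

```text
top orange 177 [273.  216.7] [array([273., 216.]), array([34.,  6.]), np.float64(90.0)]
top brass 75 [371.1 271.8] [array([371.5, 272. ]), array([ 5., 20.]), np.float64(0.0)]
top red 52 [369.3 215.7] [array([369.2, 215.7]), array([16.4,  5.1]), np.float64(57.5)]
top silver 63 [326.4 263.1] [array([326.3, 263.4]), array([20.6,  4.1]), np.float64(59.0)]
top silver 56 [295.2 301.2] [array([295., 301.]), array([20.,  6.]), np.float64(0.0)]
top black 82 [320.1 215.9] [array([320.1, 215.8]), array([ 5. , 19.3]), np.float64(25.0)]
top blue 4365 [180.6 228.9] [array([180.6, 228.8]), array([67.1, 66.5]), np.float64(9.9)]
scene orange 57 [350.3 200.8] [array([350.4, 200.8]), array([18.9,  3.3]), np.float64(57.5)]
scene brass 20 [254.6 186.8] [array([254.5, 187. ]), array([8.4, 2.2]), np.float64(78.7)]
scene red 23 [260.1 215.7] [array([260. , 215.5]), array([7.8, 2.1]), np.float64(45.0)]
scene silver 2381 [304.  169.7] [array([307. , 184.5]), array([164.,  49.]), np.float64(0.0)]
scene silver 719 [332.5 236. ] [array([327.2, 238.4]), array([18.9, 71.3]), np.float64(80.5)]
scene black 33 [308.5 208.3] [array([308.6, 208.2]), array([ 2.5, 12.6]), np.float64(18.4)]
```

View pics/top0c.png

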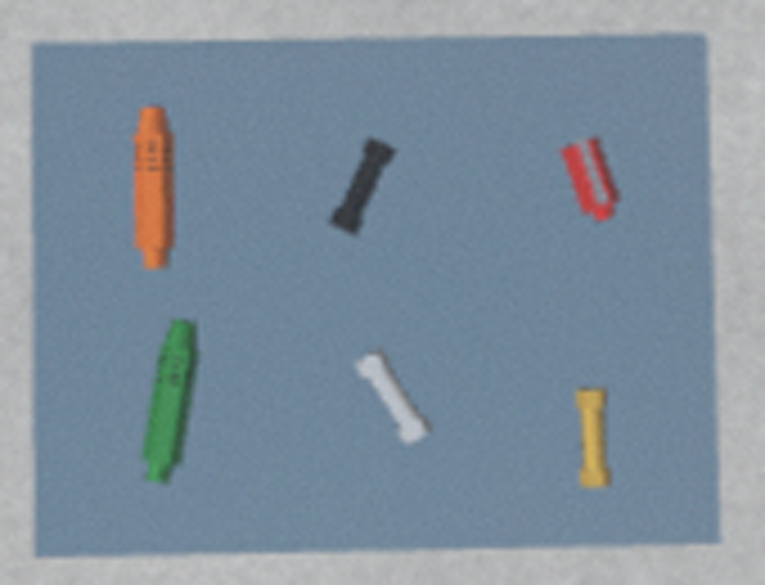

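View pics/scene0c.png

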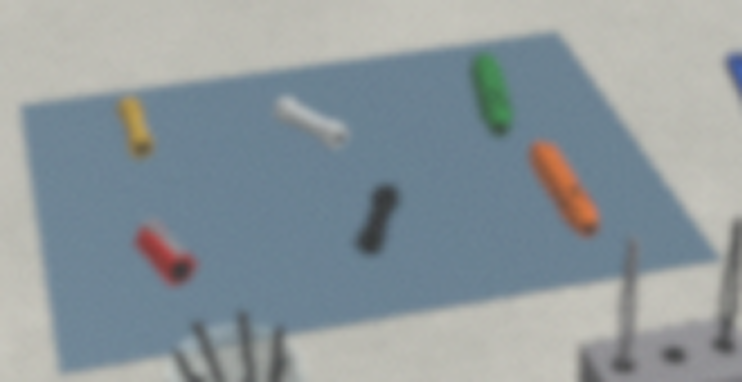

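Both crops show all six parts separate on the mat, lying flat, with the barrel noses pointing up the image (+x). I'll segment each one against the mat colour and triangulate.

```bash
cat > meas.py <<'E'
from h import *
def fg(p,roi,th=24):
    x0,y0,x1,y1=roi;c=p[y0:y1,x0:x1]
    l=cv2.cvtColor(c,cv2.COLOR_RGB2LAB).astype(float);md=np.median(l.reshape(-1,3),0)
    d=np.linalg.norm(l-md,axis=2);m=(d>th).astype(np.uint8)
    n,lab,s,_=cv2.connectedComponentsWithStats(m);i=1+np.argmax(s[1:,4])
    ys,xs=np.where(lab==i);pt=np.stack([xs+x0,ys+y0],1).astype(np.float32)
    return pt
def axis(pt):
    mean,ev,_=cv2.PCACompute2(pt,None);m=mean[0];e=ev[0]
    t=(pt-m)@e;return m,e,m+e*(t.min()-.5),m+e*(t.max()+.5)   # mean, dir, ends
E
python3 - <<'E'
from meas import *
P={n:np.load(n+"0.npz")['p'] for n in("top","scene")};D=np.load("top0.npz")['d']
# rois from the crops (top crop origin 240,175 /4.5 ; scene 225,160)
R=dict(orange=((262,192,288,240),(337,186,364,216)),green=((262,240,290,288),(326,166,343,194)),
 black=((307,200,334,234),(299,198,318,220)),silver=((313,248,341,279),(282,178,308,196)),
 red=((360,200,384,229),(251,205,273,226)),brass=((362,256,382,288),(248,178,263,198)))
H=dict(orange=9,green=9,black=7,silver=7,red=9,brass=7)
for k,(a,b) in R.items():
    pa=fg(P['top'],a);pb=fg(P['scene'],b,20)
    ma,ea,a1,a2=axis(pa);mb,eb,b1,b2=axis(pb)
    if a1[1]>a2[1]:a1,a2=a2,a1
    if b1[1]<b2[1]:b1,b2=b2,b1
    mid=(a1+a2)/2;X,g=tri(mid,(b1+b2)/2);z=H[k]/1000
    q1,q2=plane('top',*a1,z),plane('top',*a2,z);v=q1-q2
    C=plane('top',*mid,z);C2=plane('top',*ma,z)
    u,w=int(ma[0]),int(ma[1])
    dep=D[w-1:w+2,u-1:u+2].mean();c=CI['top'];Z=(c['R'].T@(dep*np.array([(u-c['cx'])/c['fx'],(w-c['cy'])/c['fy'],1])-c['t']))[2]
    print(k,len(pa),len(pb),"mid",mid,"tri",X.round(4),"gap",round(g,4),"| midends",C[:2].round(4),"centroid",C2[:2].round(4),"len",np.linalg.norm(v).round(4),"ang",np.degrees(np.arctan2(v[1],v[0])).round(1),"topz",Z.round(4))
# trays
for n,lab in(("blue",None),("grey",None)):
  for cam,roi in(("top",(130,180,232,278) if n=="blue" else (412,208,506,298)),("scene",(380,160,470,212) if n=="blue" else (128,180,220,240))):
    x0,y0,x1,y1=roi;c=P[cam][y0:y1,x0:x1];l=cv2.cvtColor(c,cv2.COLOR_RGB2LAB).astype(float)
    edge=np.median(np.concatenate([l[:4].reshape(-1,3),l[-4:].reshape(-1,3)]),0)
    m=(np.linalg.norm(l-edge,axis=2)>25).astype(np.uint8);m=cv2.morphologyEx(m,cv2.MORPH_OPEN,np.ones((3,3)))
    cs=max(cv2.findContours(m,0,2)[0],key=cv2.contourArea);h=cv2.convexHull(cs);
    r=cv2.minAreaRect(h);
    ap=cv2.approxPolyDP(h,4,True)[:,0]+[x0,y0]
    print(n,cam,ap.tolist())
    if cam=="top":
        bx=cv2.boxPoints(r)+[x0,y0];W=np.array([plane('top',*q,.010) for q in bx]);print(W.round(4)[:,:2].tolist(),"ctr",W.mean(0).round(4),"sides",np.linalg.norm(W-np.roll(W,-1,0),axis=1).round(4))
        d=[np.degrees(np.arctan2(*(W[(i+1)%4]-W[i])[[1,0]])).round(1) for i in range(4)];print(d)
E
```

```text
orange 271 141 mid [273.7265  216.47427] tri [0.5746 0.1159 0.0091] gap 0.0006 | midends [0.5747 0.1161] centroid [0.5747 0.1161] len 0.0851 ang 0.7 topz 0.0178
green 271 92 mid [277.6015  263.60507] tri [0.4638 0.1074 0.0083] gap 0.0015 | midends [0.464 0.108] centroid [0.464 0.108] len 0.0857 ang -10.5 topz 0.0174
black 125 86 mid [320.22272 215.8728 ] tri [0.5743 0.0055 0.0076] gap 0.0017 | midends [0.5745 0.0063] centroid [0.5742 0.0065] len 0.0524 ang -25.5 topz 0.0108
silver 82 41 mid [326.52466 262.9839 ] tri [ 0.4633 -0.0083  0.0126] gap 0.0032 | midends [ 0.4633 -0.0068] centroid [ 0.4636 -0.0067] len 0.0518 ang 32.4 topz 0.0112
red 108 80 mid [370.77692 214.70633] tri [ 0.5752 -0.1153  0.0069] gap 0.0029 | midends [ 0.5753 -0.1136] centroid [ 0.5757 -0.1135] len 0.0445 ang 19.5 topz 0.0179
brass 103 44 mid [371.12402 271.96686] tri [ 0.4405 -0.1124  0.0089] gap 0.002 | midends [ 0.4405 -0.1116] centroid [ 0.4408 -0.1116] len 0.0496 ang 1.8 topz 0.013
blue top [[154, 190], [221, 201], [209, 267], [141, 257]]
[[0.4853, 0.427], [0.6439, 0.4023], [0.6141, 0.2389], [0.4555, 0.2653]] ctr [0.5497 0.3334 0.01  ] sides [0.1606 0.1661 0.1608 0.1644]
[np.float64(-8.9), np.float64(-100.4), np.float64(170.5), np.float64(79.6)]
blue scene [[460, 201], [401, 205], [386, 172], [438, 169]]
grey top [[489, 218], [493, 284], [427, 287], [423, 221]]
[[0.5618, -0.2365], [0.567, -0.3994], [0.405, -0.4007], [0.4004, -0.2394]] ctr [ 0.4835 -0.319   0.01  ] sides [0.163  0.162  0.1613 0.1614]
[np.float64(-88.2), np.float64(-179.6), np.float64(91.6), np.float64(1.0)]
grey scene [[205, 188], [208, 223], [138, 234], [144, 196]]
```

Run:
```python
import cv2,numpy as np
p=np.load("top0.npz")['p']
a=cv2.resize(np.clip(p[180:280,130:232]*1.8,0,255).astype(np.uint8),(390,390),interpolation=2)
b=cv2.resize(np.clip(p[205:300,412:507]*1.8,0,255).astype(np.uint8),(390,390),interpolation=2)
cv2.imwrite("pics/trays0.png",np.hstack([a,b])[:,:,::-1])
```

```text
(no output)
```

View pics/trays0.png

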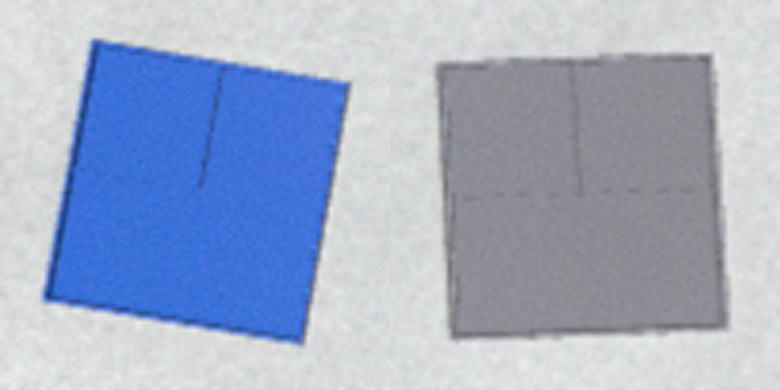

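The trays are measured too. In the top view the square bays lie on the image-up (+x) side of both, with yaw about -9.7° for blue and +1.2° for grey. Triangulated heights match flat-lying parts. I'll start with brass.

Call:
step_arm(commands=[{"xyz":[0.217,0.39,-0.134],"twist":[0,0,-22.2]},{"xyz":[0.217,0.39,-0.134],"twist":[0,0,-22.2]},{"xyz":[0.217,0.39,-0.134],"twist":[0,0,-22.2]},{"xyz":[0.217,0.39,-0.134],"twist":[0,0,-22.2]},{"xyz":[0.217,0.39,-0.134],"twist":[0,0,-22.2]},{"xyz":[0.217,0.39,-0.134],"twist":[0,0,-22.2]},{"xyz":[0.217,0.39,-0.134],"twist":[0,0,-22.2]},{"xyz":[0.217,0.39,-0.134],"twist":[0,0,-22.2]},{"xyz":[0.217,0.39,-0.134],"twist":[0,0,-22.2]},{"xyz":[0.217,0.39,-0.134],"twist":[0,0,-22.2]},{"xyz":[0.217,0.39,-0.134],"twist":[0,0,-22.2]},{"xyz":[0.217,0.39,-0.134],"twist":[0,0,-22.2]}], fingers=133)

```text
time: 1.1
tool_pos: [0.4407, -0.1073, 0.077]
ee_rot: [-1.574, 0.004, -1.534]
wrist_force: [-0.3, -0.2, -0.5]
width: 0.045
```

Call:
step_arm(commands=[{"xyz":[0,0,-0.03],"twist":[0,0,0]},{"xyz":[0,0,-0.03],"twist":[0,0,0]},{"xyz":[0,0,-0.03],"twist":[0,0,0]},{"xyz":[0,0,-0.03],"twist":[0,0,0]},{"xyz":[0,0,-0.03],"twist":[0,0,0]}])

```text
time: 1.52
tool_pos: [0.4413, -0.1136, 0.0509]
ee_rot: [-1.569, -0.001, -1.541]
wrist_force: [-0.1, -0.5, -0.5]
width: 0.0449
```

Run:
```python
from h import *
print({k:np.round(v,4) for k,v in robot.get_obs().items() if k in('tool_pos','ee_rot','joint_positions')})
p,d=robot.snapshot("top");a=p[220:300,320:420]
q,_=robot.snapshot("scene");b=q[140:220,205:305]
f=lambda x:cv2.resize(x,(400,320),interpolation=2)
cv2.imwrite("pics/a1.png",np.hstack([f(a),f(b)])[:,:,::-1])
```

```text
{'joint_positions': array([-3.7640e-01, -3.1600e-02,  1.8234e+00, -2.0000e-04,  1.3475e+00,
        1.1647e+00]), 'tool_pos': array([ 0.4413, -0.1136,  0.0509]), 'ee_rot': array([-1.5688e+00, -1.1000e-03, -1.5411e+00])}
```

View pics/a1.png

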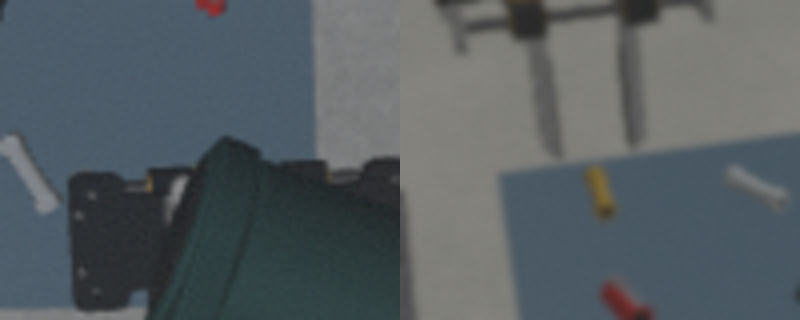

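The fingers stand one on either side of the brass sleeve (scene half, around (600,190)). Descending and gripping.

Call:
step_arm(commands=[{"xyz":[0,0,-0.02],"twist":[0,0,0]},{"xyz":[0,0,-0.035],"twist":[0,0,0]},{"xyz":[0,0,-0.04],"twist":[0,0,0]},{"xyz":[0,0,-0.04],"twist":[0,0,0]}])

```text
time: 1.95
tool_pos: [0.4402, -0.1127, 0.0093]
ee_rot: [-1.572, 0.0, -1.54]
wrist_force: [-0.4, -0.3, -0.1]
width: 0.0454
```

Call:
step_arm(commands=[{"xyz":[0,0,0],"twist":[0,0,0]},{"xyz":[0,0,0],"twist":[0,0,0]},{"xyz":[0,0,0],"twist":[0,0,0]},{"xyz":[0,0,0],"twist":[0,0,0]},{"xyz":[0,0,0],"twist":[0,0,0]},{"xyz":[0,0,0],"twist":[0,0,0]}], fingers=255)

```text
time: 2.45
tool_pos: [0.4409, -0.1126, 0.0099]
ee_rot: [-1.57, -0.001, -1.539]
wrist_force: [0.5, 0.1, 1.2]
width: 0.011
```

Call:
step_arm(commands=[{"xyz":[0,0,0.03],"twist":[0,0,0]},{"xyz":[0,0,0.05],"twist":[0,0,0]},{"xyz":[0,0,0.07],"twist":[0,0,0]},{"xyz":[0,0,0.07],"twist":[0,0,0]}])

```text
time: 2.78
tool_pos: [0.4436, -0.1136, 0.084]
ee_rot: [-1.563, -0.004, -1.539]
wrist_force: [0.4, 0.6, 0.9]
width: 0.0109
```

Call:
step_arm(commands=[{"xyz":[0.02,-0.04,0],"twist":[0,0,0]},{"xyz":[0.036,-0.074,0],"twist":[0,0,0]},{"xyz":[0.053,-0.108,0],"twist":[0,0,0]},{"xyz":[0.07,-0.142,0],"twist":[0,0,0]},{"xyz":[0.081,-0.167,0],"twist":[0,0,0]},{"xyz":[0.081,-0.167,0],"twist":[0,0,0]},{"xyz":[0.081,-0.167,-0.02],"twist":[0,0,0]},{"xyz":[0.081,-0.167,-0.04],"twist":[0,0,0]},{"xyz":[0.081,-0.167,-0.055],"twist":[0,0,0]},{"xyz":[0.081,-0.167,-0.066],"twist":[0,0,0]},{"xyz":[0.081,-0.167,-0.066],"twist":[0,0,0]}])

```text
time: 3.7
tool_pos: [0.5206, -0.2782, 0.012]
ee_rot: [-1.573, 0.002, -1.539]
wrist_force: [-0.1, 0.3, 0.1]
width: 0.0109
```

Call:
step_arm(commands=[{"xyz":[0,0,0],"twist":[0,0,0]},{"xyz":[0,0,0],"twist":[0,0,0]},{"xyz":[0,0,0],"twist":[0,0,0]},{"xyz":[0,0,0],"twist":[0,0,0]},{"xyz":[0,0,0.02],"twist":[0,0,0]},{"xyz":[0,0,0.05],"twist":[0,0,0]},{"xyz":[0,0,0.07],"twist":[0,0,0]}], fingers=170)

```text
time: 4.28
tool_pos: [0.522, -0.2796, 0.0852]
ee_rot: [-1.57, -0.001, -1.539]
wrist_force: [-0.1, 0.1, 0.9]
width: 0.0314
```

Call:
step_arm(commands=[{"xyz":[0.005,0.04,0],"twist":[0,0,0]},{"xyz":[0.01,0.08,0],"twist":[0,0,0]},{"xyz":[0.015,0.12,0],"twist":[0,0,0]},{"xyz":[0.02,0.16,0],"twist":[0,0,-1]},{"xyz":[0.025,0.2,0],"twist":[0,0,-1]},{"xyz":[0.03,0.24,0],"twist":[0,0,-1]},{"xyz":[0.035,0.28,0],"twist":[0,0,-1]},{"xyz":[0.041,0.32,0],"twist":[0,0,-1]},{"xyz":[0.046,0.36,0],"twist":[0,0,-1]},{"xyz":[0.051,0.395,0],"twist":[0,0,-1]},{"xyz":[0.051,0.395,-0.02],"twist":[0,0,-1]},{"xyz":[0.051,0.395,-0.04],"twist":[0,0,-1]}], fingers=128)

```text
time: 5.28
tool_pos: [0.5742, 0.1184, 0.045]
ee_rot: [-1.566, 0.001, -1.553]
wrist_force: [0.1, -0.7, -0.7]
width: 0.0467
```

Call:
step_arm(commands=[{"xyz":[0,0,-0.01],"twist":[0,0,0]},{"xyz":[0,0,-0.025],"twist":[0,0,0]},{"xyz":[0,0,-0.034],"twist":[0,0,0]},{"xyz":[0,0,-0.034],"twist":[0,0,0]}])

```text
time: 5.62
tool_pos: [0.5723, 0.1151, 0.0091]
ee_rot: [-1.572, -0.0, -1.558]
wrist_force: [-0.2, -0.7, -0.7]
width: 0.0469
```

Call:
step_arm(commands=[{"xyz":[0,0,0],"twist":[0,0,0]},{"xyz":[0,0,0],"twist":[0,0,0]},{"xyz":[0,0,0],"twist":[0,0,0]},{"xyz":[0,0,0],"twist":[0,0,0]},{"xyz":[0,0,0],"twist":[0,0,0]},{"xyz":[0,0,0],"twist":[0,0,0]}], fingers=255)

```text
time: 6.12
tool_pos: [0.5729, 0.1153, 0.0098]
ee_rot: [-1.57, -0.0, -1.557]
wrist_force: [0.3, 0.2, 0.4]
width: 0.019
```

Call:
step_arm(commands=[{"xyz":[0,0,0.03],"twist":[0,0,0]},{"xyz":[0,0,0.05],"twist":[0,0,0]},{"xyz":[0,0,0.07],"twist":[0,0,0]},{"xyz":[0,0,0.07],"twist":[0,0,0]}])

```text
time: 6.45
tool_pos: [0.5758, 0.1159, 0.0847]
ee_rot: [-1.561, 0.001, -1.557]
wrist_force: [0.4, 0.2, 0.2]
width: 0.0191
```

Call:
step_arm(commands=[{"xyz":[-0.011,-0.036,0],"twist":[0,0,7]},{"xyz":[-0.021,-0.073,0],"twist":[0,0,14]},{"xyz":[-0.032,-0.109,0],"twist":[0,0,21]},{"xyz":[-0.043,-0.145,0],"twist":[0,0,28]},{"xyz":[-0.053,-0.182,0],"twist":[0,0,35]},{"xyz":[-0.064,-0.218,0],"twist":[0,0,42]},{"xyz":[-0.075,-0.254,0],"twist":[0,0,49]},{"xyz":[-0.085,-0.291,0],"twist":[0,0,56]},{"xyz":[-0.096,-0.327,0],"twist":[0,0,63]},{"xyz":[-0.107,-0.363,0],"twist":[0,0,70]},{"xyz":[-0.118,-0.4,0],"twist":[0,0,77]},{"xyz":[-0.128,-0.436,0],"twist":[0,0,84]}])

```text
time: 7.45
tool_pos: [0.4449, -0.3165, 0.0781]
ee_rot: [-1.57, 0.001, -0.173]
wrist_force: [0.6, -0.1, -0.0]
width: 0.0189
```

Call:
step_arm(commands=[{"xyz":[0,0,0],"twist":[0,0,6.5]},{"xyz":[0,0,-0.02],"twist":[0,0,6.5]},{"xyz":[0,0,-0.04],"twist":[0,0,6.5]},{"xyz":[0,0,-0.055],"twist":[0,0,6.5]},{"xyz":[0,0,-0.066],"twist":[0,0,6.5]},{"xyz":[0,0,-0.066],"twist":[0,0,6.5]},{"xyz":[0,0,-0.066],"twist":[0,0,6.5]}])

```text
time: 8.03
tool_pos: [0.4459, -0.3151, 0.0125]
ee_rot: [-1.57, 0.001, -0.066]
wrist_force: [0.4, -1.3, -0.0]
width: 0.0194
```

Yaw and y came up short of what I commanded (-3.8° against +1.3°, y 5 mm off), so I'll look before releasing.

Run:
```python
from h import *
p,d=robot.snapshot("top");a=p[190:310,380:530]
q,_=robot.snapshot("scene");b=q[130:250,100:250]
print({k:np.round(v,4) for k,v in robot.get_obs().items() })
f=lambda x:cv2.resize(x,(400,320),interpolation=2)
cv2.imwrite("pics/a2.png",np.hstack([f(a),f(b)])[:,:,::-1])
```

```text
{'time': np.float64(8.1333), 'joint_positions': array([-7.1900e-01,  2.0580e-01,  1.6485e+00,  1.0000e-04,  1.2877e+00,
       -6.5360e-01]), 'qvel': array([ 0.0013, -0.0058, -0.0052,  0.0017,  0.0037, -0.0004]), 'joint_torque': array([-3.16000e-02, -3.56451e+01, -2.68820e+01,  4.55000e-02,
        5.92000e-02, -0.00000e+00]), 'tool_pos': array([ 0.4461, -0.3152,  0.013 ]), 'ee_rot': array([-1.5704e+00,  3.0000e-04, -6.5400e-02]), 'wrist_force': array([ 0.6029,  0.2101, -0.715 ]), 'wrist_torque': array([-0.0706, -0.0345, -0.0164]), 'width': np.float64(0.019)}
```

View pics/a2.png

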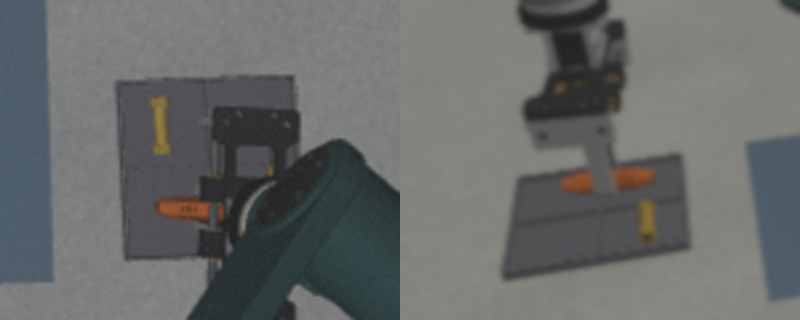

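The barrel is over the long bay with nothing touching it. The offset is only rate-limited motion the rows didn't reach, because shifts start from the pose actually commanded. Brass sits flat in the upper-left square bay. Releasing here is fine.

Call:
step_arm(commands=[{"xyz":[0,0,0],"twist":[0,0,0]},{"xyz":[0,0,0],"twist":[0,0,0]},{"xyz":[0,0,0],"twist":[0,0,0]},{"xyz":[0,0,0],"twist":[0,0,0]},{"xyz":[0,0,0.02],"twist":[0,0,0]},{"xyz":[0,0,0.05],"twist":[0,0,0]},{"xyz":[0,0,0.07],"twist":[0,0,0]},{"xyz":[0,0,0.07],"twist":[0,0,0]}], fingers=155)

```text
time: 8.8
tool_pos: [0.4489, -0.3177, 0.0891]
ee_rot: [-1.577, -0.008, -0.066]
wrist_force: [0.2, 0.6, 0.3]
width: 0.037
```

Call:
step_arm(commands=[{"xyz":[0.013,0.02,0],"twist":[0,0,-6.7]},{"xyz":[0.026,0.04,0],"twist":[0,0,-13.4]},{"xyz":[0.039,0.061,0],"twist":[0,0,-20.1]},{"xyz":[0.052,0.081,0],"twist":[0,0,-26.8]},{"xyz":[0.065,0.101,0],"twist":[0,0,-33.5]},{"xyz":[0.078,0.121,0],"twist":[0,0,-40.2]},{"xyz":[0.091,0.141,0],"twist":[0,0,-46.9]},{"xyz":[0.104,0.161,0],"twist":[0,0,-53.6]},{"xyz":[0.117,0.181,0],"twist":[0,0,-60.3]},{"xyz":[0.131,0.202,0],"twist":[0,0,-66.7]},{"xyz":[0.131,0.202,0],"twist":[0,0,-66.7]},{"xyz":[0.131,0.202,-0.01],"twist":[0,0,-66.7]}], fingers=128)

```text
time: 9.8
tool_pos: [0.5786, -0.1129, 0.0743]
ee_rot: [-1.569, -0.002, -1.226]
wrist_force: [0.2, -0.7, 0.7]
width: 0.0466
```

Call:
step_arm(commands=[{"xyz":[0,0,-0.02],"twist":[0,0,0]},{"xyz":[0,0,-0.03],"twist":[0,0,0]},{"xyz":[0,0,-0.03],"twist":[0,0,0]}])

```text
time: 10.05
tool_pos: [0.5738, -0.1136, 0.039]
ee_rot: [-1.578, 0.004, -1.23]
wrist_force: [-0.7, 0.1, -0.6]
width: 0.0472
```

Call:
step_arm(commands=[{"xyz":[0,0,-0.01],"twist":[0,0,0]},{"xyz":[0,0,-0.025],"twist":[0,0,0]},{"xyz":[0,0,-0.033],"twist":[0,0,0]},{"xyz":[0,0,-0.033],"twist":[0,0,0]}])

```text
time: 10.38
tool_pos: [0.5765, -0.1138, 0.0092]
ee_rot: [-1.572, 0.001, -1.23]
wrist_force: [0.4, 0.6, 0.1]
width: 0.0469
```

Call:
step_arm(commands=[{"xyz":[0,0,0],"twist":[0,0,0]},{"xyz":[0,0,0],"twist":[0,0,0]},{"xyz":[0,0,0],"twist":[0,0,0]},{"xyz":[0,0,0],"twist":[0,0,0]},{"xyz":[0,0,0],"twist":[0,0,0]},{"xyz":[0,0,0],"twist":[0,0,0]}], fingers=255)

```text
time: 10.88
tool_pos: [0.5775, -0.1136, 0.0111]
ee_rot: [-1.57, -0.001, -1.23]
wrist_force: [0.2, 0.5, 0.9]
width: 0.019
```

Call:
step_arm(commands=[{"xyz":[0,0,0.03],"twist":[0,0,0]},{"xyz":[0,0,0.05],"twist":[0,0,0]},{"xyz":[0,0,0.07],"twist":[0,0,0]},{"xyz":[0,0,0.07],"twist":[0,0,0]}])

```text
time: 11.22
tool_pos: [0.5803, -0.1142, 0.0858]
ee_rot: [-1.563, -0.006, -1.23]
wrist_force: [1.4, -0.6, 0.8]
width: 0.0189
```

Call:
step_arm(commands=[{"xyz":[0,0.035,0],"twist":[0,0,0]},{"xyz":[0,0.075,0],"twist":[0,0,-3]},{"xyz":[0,0.115,0],"twist":[0,0,-6]},{"xyz":[0,0.155,0],"twist":[0,0,-10]},{"xyz":[0,0.195,0],"twist":[0,0,-14]},{"xyz":[0,0.235,0],"twist":[0,0,-18]},{"xyz":[0,0.275,0],"twist":[0,0,-22]},{"xyz":[0.002,0.315,0],"twist":[0,0,-26]},{"xyz":[0.004,0.355,0],"twist":[0,0,-29]},{"xyz":[0.004,0.39,0],"twist":[0,0,-29]},{"xyz":[0.004,0.402,0],"twist":[0,0,-29]},{"xyz":[0.004,0.402,0],"twist":[0,0,-29]}])

```text
time: 12.22
tool_pos: [0.5799, 0.2914, 0.0787]
ee_rot: [-1.573, -0.001, -1.731]
wrist_force: [0.2, -1.2, -0.6]
width: 0.0195
```

Call:
step_arm(commands=[{"xyz":[0,0,-0.02],"twist":[0,0,0]},{"xyz":[0,0,-0.04],"twist":[0,0,0]},{"xyz":[0,0,-0.055],"twist":[0,0,0]},{"xyz":[0,0,-0.066],"twist":[0,0,0]},{"xyz":[0,0,-0.066],"twist":[0,0,0]},{"xyz":[0,0,-0.066],"twist":[0,0,0]}])

```text
time: 12.72
tool_pos: [0.5812, 0.2868, 0.0138]
ee_rot: [-1.572, -0.001, -1.737]
wrist_force: [-0.1, -0.2, 0.7]
width: 0.0194
```

Call:
step_arm(commands=[{"xyz":[0,0,0],"twist":[0,0,0]},{"xyz":[0,0,0],"twist":[0,0,0]},{"xyz":[0,0,0],"twist":[0,0,0]},{"xyz":[0,0,0],"twist":[0,0,0]},{"xyz":[0,0,0.02],"twist":[0,0,0]},{"xyz":[0,0,0.05],"twist":[0,0,0]},{"xyz":[0,0,0.07],"twist":[0,0,0]},{"xyz":[0,0,0.07],"twist":[0,0,0]}], fingers=160)

```text
time: 13.38
tool_pos: [0.5845, 0.2899, 0.0911]
ee_rot: [-1.561, 0.006, -1.736]
wrist_force: [0.9, 0.5, 1.0]
width: 0.0349
```

Call:
step_arm(commands=[{"xyz":[-0.017,-0.026,0],"twist":[0,0,0]},{"xyz":[-0.038,-0.057,0],"twist":[0,0,0]},{"xyz":[-0.06,-0.09,0],"twist":[0,0,-1]},{"xyz":[-0.08,-0.12,0],"twist":[0,0,-1]},{"xyz":[-0.1,-0.15,0],"twist":[0,0,-1]},{"xyz":[-0.119,-0.18,0],"twist":[0,0,-1]},{"xyz":[-0.119,-0.18,-0.02],"twist":[0,0,-1]},{"xyz":[-0.119,-0.18,-0.04],"twist":[0,0,-1]},{"xyz":[-0.119,-0.18,-0.04],"twist":[0,0,-1]}], fingers=128)

```text
time: 14.13
tool_pos: [0.4583, 0.1076, 0.0402]
ee_rot: [-1.579, -0.003, -1.755]
wrist_force: [-1.2, -0.1, -1.1]
width: 0.0469
```

Call:
step_arm(commands=[{"xyz":[0,0,-0.01],"twist":[0,0,0]},{"xyz":[0,0,-0.025],"twist":[0,0,0]},{"xyz":[0,0,-0.034],"twist":[0,0,0]},{"xyz":[0,0,-0.034],"twist":[0,0,0]}])

```text
time: 14.47
tool_pos: [0.4617, 0.1088, 0.0091]
ee_rot: [-1.573, -0.001, -1.753]
wrist_force: [-0.5, -0.0, 0.4]
width: 0.0467
```

Call:
step_arm(commands=[{"xyz":[0,0,0],"twist":[0,0,0]},{"xyz":[0,0,0],"twist":[0,0,0]},{"xyz":[0,0,0],"twist":[0,0,0]},{"xyz":[0,0,0],"twist":[0,0,0]},{"xyz":[0,0,0],"twist":[0,0,0]},{"xyz":[0,0,0],"twist":[0,0,0]}], fingers=255)

```text
time: 14.97
tool_pos: [0.4626, 0.1086, 0.0111]
ee_rot: [-1.57, 0.0, -1.753]
wrist_force: [-0.4, -0.6, 2.1]
width: 0.0192
```

Call:
step_arm(commands=[{"xyz":[0,0,0.03],"twist":[0,0,0]},{"xyz":[0,0,0.05],"twist":[0,0,0]},{"xyz":[0,0,0.07],"twist":[0,0,0]},{"xyz":[0,0,0.07],"twist":[0,0,0]}])

```text
time: 15.3
tool_pos: [0.4653, 0.1089, 0.0851]
ee_rot: [-1.562, 0.003, -1.753]
wrist_force: [1.2, 0.5, 0.4]
width: 0.0195
```

Call:
step_arm(commands=[{"xyz":[0.004,0.02,0],"twist":[0,0,7]},{"xyz":[0.008,0.04,0],"twist":[0,0,14]},{"xyz":[0.012,0.06,0],"twist":[0,0,21]},{"xyz":[0.016,0.08,0],"twist":[0,0,28]},{"xyz":[0.02,0.1,0],"twist":[0,0,35]},{"xyz":[0.025,0.12,0],"twist":[0,0,42]},{"xyz":[0.03,0.14,0],"twist":[0,0,49]},{"xyz":[0.034,0.16,0],"twist":[0,0,56]},{"xyz":[0.038,0.18,0],"twist":[0,0,63]},{"xyz":[0.042,0.2,0],"twist":[0,0,70]},{"xyz":[0.046,0.22,0],"twist":[0,0,77]},{"xyz":[0.0485,0.2315,0],"twist":[0,0,84]}])

```text
time: 16.3
tool_pos: [0.5102, 0.3417, 0.0785]
ee_rot: [-1.572, 0.002, -0.28]
wrist_force: [0.0, -0.5, 0.0]
width: 0.0192
```

Call:
step_arm(commands=[{"xyz":[0,0,0],"twist":[0,0,6.7]},{"xyz":[0,0,0],"twist":[0,0,6.7]},{"xyz":[0,0,0],"twist":[0,0,6.7]}])

```text
time: 16.55
tool_pos: [0.51, 0.3398, 0.0789]
ee_rot: [-1.572, 0.002, -0.173]
wrist_force: [0.5, 0.3, 0.3]
width: 0.0189
```

Call:
step_arm(commands=[{"xyz":[0,0,-0.02],"twist":[0,0,0]},{"xyz":[0,0,-0.04],"twist":[0,0,0]},{"xyz":[0,0,-0.055],"twist":[0,0,0]},{"xyz":[0,0,-0.066],"twist":[0,0,0]},{"xyz":[0,0,-0.066],"twist":[0,0,0]},{"xyz":[0,0,-0.066],"twist":[0,0,0]}])

```text
time: 17.05
tool_pos: [0.5105, 0.3395, 0.014]
ee_rot: [-1.571, 0.001, -0.172]
wrist_force: [-0.0, -0.3, -0.2]
width: 0.0192
```

Call:
step_arm(commands=[{"xyz":[0,0,0],"twist":[0,0,0]},{"xyz":[0,0,0],"twist":[0,0,0]},{"xyz":[0,0,0],"twist":[0,0,0]},{"xyz":[0,0,0],"twist":[0,0,0]},{"xyz":[0,0,0.02],"twist":[0,0,0]},{"xyz":[0,0,0.05],"twist":[0,0,0]},{"xyz":[0,0,0.07],"twist":[0,0,0]},{"xyz":[0,0,0.07],"twist":[0,0,0]}], fingers=155)

```text
time: 17.72
tool_pos: [0.5139, 0.3419, 0.0909]
ee_rot: [-1.564, -0.009, -0.17]
wrist_force: [0.3, 0.2, 0.2]
width: 0.0369
```

Call:
step_arm(commands=[{"xyz":[-0.005,-0.035,0],"twist":[0,0,-6]},{"xyz":[-0.01,-0.07,0],"twist":[0,0,-12]},{"xyz":[-0.014,-0.105,0],"twist":[0,0,-18]},{"xyz":[-0.019,-0.14,0],"twist":[0,0,-24]},{"xyz":[-0.024,-0.175,0],"twist":[0,0,-30]},{"xyz":[-0.029,-0.21,0],"twist":[0,0,-36]},{"xyz":[-0.034,-0.245,0],"twist":[0,0,-42]},{"xyz":[-0.038,-0.28,0],"twist":[0,0,-47.7]},{"xyz":[-0.043,-0.315,0],"twist":[0,0,-47.7]},{"xyz":[-0.0475,-0.347,0],"twist":[0,0,-47.7]},{"xyz":[-0.0475,-0.347,0],"twist":[0,0,-47.7]},{"xyz":[-0.0475,-0.347,-0.02],"twist":[0,0,-47.7]}], fingers=133)

```text
time: 18.72
tool_pos: [0.4659, -0.0088, 0.0675]
ee_rot: [-1.565, -0.005, -1.007]
wrist_force: [1.1, -0.1, 0.9]
width: 0.0452
```

Call:
step_arm(commands=[{"xyz":[0,0,-0.02],"twist":[0,0,0]},{"xyz":[0,0,-0.02],"twist":[0,0,0]},{"xyz":[0,0,-0.02],"twist":[0,0,0]}])

```text
time: 18.97
tool_pos: [0.4618, -0.0062, 0.043]
ee_rot: [-1.574, 0.003, -1.002]
wrist_force: [-0.2, 1.1, 0.0]
width: 0.0452
```

Call:
step_arm(commands=[{"xyz":[0,0,-0.01],"twist":[0,0,0]},{"xyz":[0,0,-0.025],"twist":[0,0,0]},{"xyz":[0,0,-0.034],"twist":[0,0,0]},{"xyz":[0,0,-0.034],"twist":[0,0,0]}])

```text
time: 19.3
tool_pos: [0.4622, -0.0065, 0.0089]
ee_rot: [-1.573, 0.002, -1.002]
wrist_force: [-0.2, 0.6, -0.2]
width: 0.0453
```

Call:
step_arm(commands=[{"xyz":[0,0,0],"twist":[0,0,0]},{"xyz":[0,0,0],"twist":[0,0,0]},{"xyz":[0,0,0],"twist":[0,0,0]},{"xyz":[0,0,0],"twist":[0,0,0]},{"xyz":[0,0,0],"twist":[0,0,0]},{"xyz":[0,0,0],"twist":[0,0,0]}], fingers=255)

```text
time: 19.8
tool_pos: [0.4637, -0.0071, 0.0111]
ee_rot: [-1.57, -0.001, -1.003]
wrist_force: [0.3, -0.7, 1.5]
width: 0.0111
```

Call:
step_arm(commands=[{"xyz":[0,0,0.03],"twist":[0,0,0]},{"xyz":[0,0,0.05],"twist":[0,0,0]},{"xyz":[0,0,0.07],"twist":[0,0,0]},{"xyz":[0,0,0.07],"twist":[0,0,0]}])

```text
time: 20.13
tool_pos: [0.4663, -0.0074, 0.085]
ee_rot: [-1.564, -0.006, -1.003]
wrist_force: [0.4, 0.3, 0.6]
width: 0.0109
```

Call:
step_arm(commands=[{"xyz":[0.012,0.034,0],"twist":[0,0,5]},{"xyz":[0.024,0.068,0],"twist":[0,0,10]},{"xyz":[0.036,0.102,0],"twist":[0,0,15]},{"xyz":[0.048,0.136,0],"twist":[0,0,20]},{"xyz":[0.06,0.17,0],"twist":[0,0,25]},{"xyz":[0.072,0.204,0],"twist":[0,0,30]},{"xyz":[0.084,0.238,0],"twist":[0,0,35]},{"xyz":[0.096,0.272,0],"twist":[0,0,40]},{"xyz":[0.108,0.306,0],"twist":[0,0,45]},{"xyz":[0.12,0.34,0],"twist":[0,0,48]},{"xyz":[0.131,0.372,0],"twist":[0,0,48]},{"xyz":[0.131,0.372,0],"twist":[0,0,48]}])

```text
time: 21.13
tool_pos: [0.5938, 0.3705, 0.0768]
ee_rot: [-1.569, 0.003, -0.16]
wrist_force: [-0.8, -1.6, -1.1]
width: 0.011
```

Call:
step_arm(commands=[{"xyz":[0,0,0],"twist":[0,0,0]},{"xyz":[0,0,0],"twist":[0,0,0]}])

```text
time: 21.3
tool_pos: [0.5934, 0.3643, 0.0787]
ee_rot: [-1.573, 0.002, -0.165]
wrist_force: [-0.4, 0.0, 0.3]
width: 0.0108
```

Call:
step_arm(commands=[{"xyz":[0,0,-0.02],"twist":[0,0,0]},{"xyz":[0,0,-0.04],"twist":[0,0,0]},{"xyz":[0,0,-0.055],"twist":[0,0,0]},{"xyz":[0,0,-0.066],"twist":[0,0,0]},{"xyz":[0,0,-0.066],"twist":[0,0,0]},{"xyz":[0,0,-0.066],"twist":[0,0,0]}])

```text
time: 21.8
tool_pos: [0.5941, 0.3637, 0.0145]
ee_rot: [-1.571, 0.0, -0.166]
wrist_force: [0.8, -0.1, -0.1]
width: 0.0111
```

Call:
step_arm(commands=[{"xyz":[0,0,0],"twist":[0,0,0]},{"xyz":[0,0,0],"twist":[0,0,0]},{"xyz":[0,0,0],"twist":[0,0,0]},{"xyz":[0,0,0],"twist":[0,0,0]},{"xyz":[0,0,0.02],"twist":[0,0,0]},{"xyz":[0,0,0.05],"twist":[0,0,0]},{"xyz":[0,0,0.08],"twist":[0,0,0]},{"xyz":[0,0,0.12],"twist":[0,0,0]}], fingers=160)

```text
time: 22.47
tool_pos: [0.5928, 0.3644, 0.1329]
ee_rot: [-1.574, 0.004, -0.165]
wrist_force: [0.9, -0.8, -0.2]
width: 0.0349
```

Call:
step_arm(commands=[{"xyz":[-0.03,-0.03,0.02],"twist":[0,0,0]},{"xyz":[-0.06,-0.06,0.04],"twist":[0,0,0]},{"xyz":[-0.09,-0.09,0.05],"twist":[0,0,0]},{"xyz":[-0.12,-0.12,0.05],"twist":[0,0,0]},{"xyz":[-0.15,-0.15,0.05],"twist":[0,0,0]},{"xyz":[-0.18,-0.18,0.05],"twist":[0,0,0]},{"xyz":[-0.2,-0.21,0.05],"twist":[0,0,0]},{"xyz":[-0.22,-0.24,0.05],"twist":[0,0,0]},{"xyz":[-0.25,-0.27,0.05],"twist":[0,0,0]},{"xyz":[-0.25,-0.3,0.05],"twist":[0,0,0]},{"xyz":[-0.25,-0.33,0.05],"twist":[0,0,0]},{"xyz":[-0.25,-0.33,0.05],"twist":[0,0,0]}])

```text
time: 23.47
tool_pos: [0.3439, 0.0311, 0.1852]
ee_rot: [-1.573, -0.003, -0.172]
wrist_force: [0.3, 0.9, -0.6]
width: 0.0351
```

Run:
```python
from h import *
print(robot.get_obs()['tool_pos'])
for n in("top","scene"):
    p,d=robot.snapshot(n);np.savez(n+"1.npz",p=p,d=d);cv2.imwrite(f"pics/{n}1.png",p[:,:,::-1])
    rs=((130,178,235,280),(410,205,510,300)) if n=="top" else ((378,155,468,215),(128,178,220,240))
    cv2.imwrite(f"pics/{n}1c.png",np.hstack([cv2.resize(np.clip(p[b:d_,a:c]*1.5,0,255).astype(np.uint8),(390,390),interpolation=2) for a,b,c,d_ in rs])[:,:,::-1])
```

```text
[0.34385779 0.03108285 0.18520356]
```

View pics/top1c.png

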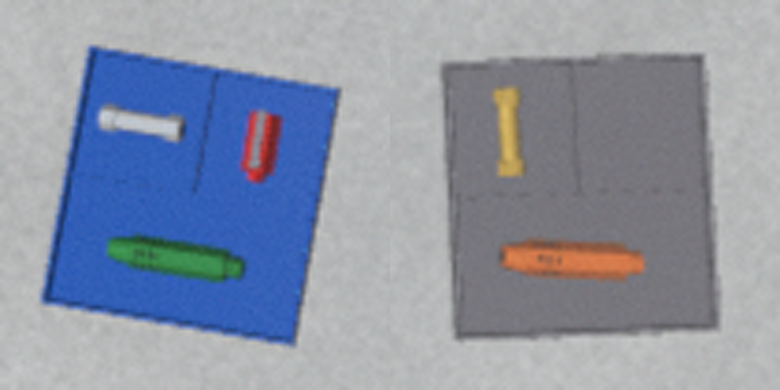

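View pics/scene1c.png

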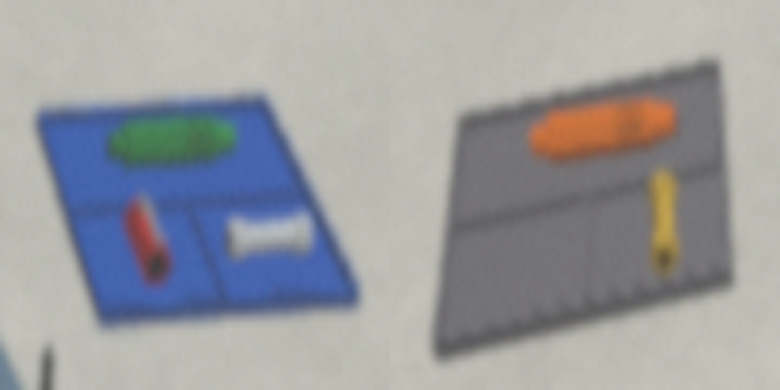

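View pics/top1.png

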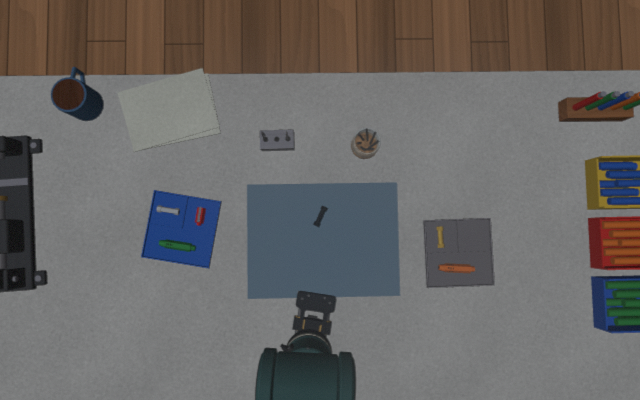

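All five parts lie in their bays. In the top view green is at (178,245), silver (168,211), red (201,216), brass (440,237) and orange (457,268). Black, jar and block are unmoved. A numeric check follows.

Run:
```python
from meas import *
P={n:np.load(n+"1.npz")['p'] for n in("top","scene")};D=np.load("top1.npz")['d'];c=CI['top']
R=dict(green=("b",.012,(155,235,203,256),(400,170,435,184)),silver=("b",.010,(154,203,182,219),(428,185,453,198)),red=("b",.012,(192,202,210,230),(403,183,420,201)),
 orange=("g",.012,(432,258,482,279),(216-28,190,216,206)),brass=("g",.010,(432,224,450,251),(200,204,209,224)))
R['orange']=("g",.012,(432,258,482,279),(158,188,210,206))
T=dict(b=(np.array([.5497,.3334]),-9.7),g=(np.array([.4835,-.319]),1.2))
for k,(t,z,a,b) in R.items():
    m,e,a1,a2=axis(fg(P['top'],a));mid=(a1+a2)/2
    X=plane('top',*mid,z)[:2];o,y=T[t];y=np.radians(y);d=X-o
    mb,eb,b1,b2=axis(fg(P['scene'],b,20));Y,g=tri(mid,(b1+b2)/2)
    u,w=int(m[0]),int(m[1]);dep=D[w-1:w+2,u-1:u+2].max();dep=np.median(D[w-1:w+2,u-1:u+2])
    Z=(c['R'].T@(dep*np.array([(u-c['cx'])/c['fx'],(w-c['cy'])/c['fy'],1])-c['t']))[2]
    print(k,"tray xy",(d@[np.cos(y),np.sin(y)]).round(4),(d@[-np.sin(y),np.cos(y)]).round(4),"depth top z",Z.round(4),"tri z",Y[2].round(4),"gap",g.round(4))
m=axis(fg(P['top'],(307,200,334,234)))[0];print("black",m,plane('top',*m,.007))
```

```text
green tray xy -0.0393 0.0018 depth top z 0.021 tri z 0.0146 gap 0.0001
silver tray xy 0.0387 0.0385 depth top z 0.015 tri z 0.0124 gap 0.0001
red tray xy 0.0357 -0.039 depth top z 0.023 tri z 0.0118 gap 0.0004
orange tray xy -0.0364 0.0069 depth top z 0.0195 tri z 0.0149 gap 0.0027
brass tray xy 0.0383 0.0419 depth top z 0.0134 tri z 0.0209 gap 0.034
black [320.10156 215.96875] [0.57427378 0.00662202 0.007     ]
```

```bash
python3 -c "
from bench import robot
o=robot.get_obs();print(o['time'],abs(o['qvel']).max());print(robot.close_job())"
```

```text
23.5667 0.04948692075715497
the job is handed in; nothing more can be done
None
```

Both kits are made up and the job was handed in at about 23.6 s of the 128 s allowed. Green barrel, silver sleeve and red cap are in the blue tray; orange barrel and brass sleeve are in the grey tray.

- **Positions:** the last two-view check put every part within 4 mm of its bay middle. The one exception is orange, about 7 mm along the long bay, where 58 mm is allowed.
- **Heights:** the depth readings agree with all five parts lying flat on the bay floors.
- **Left alone:** the black sleeve measured within 0.2 mm of where it started, and the jar and tweezer block look unmoved in the top view. The arm finished clear of everything.
- **Checks that disagreed:**
  - The two-view height for brass failed (34 mm ray gap), most likely because I cropped the wrong area of the scene view. I relied on its depth reading, 13.4 mm for its top against 16 mm expected, and on how it looked.
  - The triangulated heights of green, silver and orange read 2–3 mm above expected. Their depth readings did not confirm that; they were within about 1.5 mm of expected.
- **Barrel angle:** the orange barrel lies about 5° off the bay axis, because one turn was not finished before release.

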